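# Take the long turner out of the half-hooded utensil box

## Robot

A 6-joint arm with a two-finger parallel gripper is mounted at the origin on the work surface; the furniture and walls round the work are solid. World frame = base frame: x ahead of the robot, y to its left, z up, the work surface at z = 0. Lengths are in mm, angles in rad, forces in N, time in s.
With the tool pointing down it reaches from about 350 to 975 mm from the base axis. Payload 7.1 kg.
Tool frame: the origin (TCP) lies midway between the tips of the shut fingers; the grasp point (between the pads) lies 19 mm behind it (ctrl.grip_depth is the distance from the TCP to the grasp point, in mm); z points along the fingers, y is the line along which they close (so a half turn about z gives the same grasp; the last joint's range is limited). The gripper opens to 88 mm and grips with 3 to 60 N. Pads are 20 mm wide; open, the fingers measure 115 mm over their backs; the gripper's body (75 mm by 178 mm) begins 61 mm behind the grasp point.
Start: joints at [1.209, 0.423, 1.63, -0, 1.089, -0.019], TCP at [210.046, 588.63, 222.675] pointing down, gripper open.
Joint ranges: [-3, 3], [-0.9, 2.11], [0.09, 2.58], [-1.31, 4.45], [0.11, 2.69], [-2.54, 2.54]. Speed limits (rad/s): [2.39, 2.39, 3.01, 3.14, 3.14, 3.14].

## Interface

Orientations are given as a rotation vector (axis times angle).
In Python, from workcell import ctrl, cams gives the robot as it stands.
- The arm moves only by the tool move_arm, never from a script. Its argument "steps" is a list of rows, each a list of 3 entries, a list of its own where there are three numbers: the shift along the tool's x, y, z in units of 25 mm (1.0 is 25 mm), then the turn about the tool's z in units of 5 degrees (1.0 is 5 degrees), then the closure, from 0 (fully open) to 1 (shut). A call has 1 to 20 rows; each row shifts and turns the commanded pose from where the row before left it, along the tool's axes as they then stand; what a row does not reach is not made up. A row lasts 1/12 s, in which the tool goes at most 41.7 mm and 7.16 degrees, less where a joint would pass 70% of its speed; a pose out of reach is approached as far as the arm can. A call is refused whole if a number of a shift passes 1 or a number of a turn 1, either way. A call with a gripper value outside its range is refused whole. The fingers move at their own pace and stop on an object; the grip force is fixed at half the most. Time passes only in rows, so rows that do not move let the fingers close. It gives the time, the measured TCP pose, the force, the opening and the grip force at its end, in the units of the state.
- ctrl.get_obs(): the state, without advancing time (a new reading comes with each control period).
- cams.get_image(name): name is "scene" or "side" or "wrist"; returns a dict with "image" (480x640x3 uint8, red, green, blue), "camera_matrix" (3x3 intrinsics, pixels), "xyz" and "rotation" of the camera in the world; the wrist camera has in their place "mount" (4x4, takes a point from camera to tool coordinates, whose origin is the TCP and whose axes are the flange's). Camera axes: x right, y down, z forward; pixel columns grow to the right and rows downward; lengths in mm; the calibration is good to about 2 mm. A picture is of the moment at which its call begins: read the wrist's pose just before it. There is no depth.
- ctrl.close_job(): hands the job in; it is judged then, once.
Trained networks look in the newest picture that a camera, given by its name, has taken for a name from the list of things; names that differ only in an ending like _2 or _b are one class to them, and where a whole thing is asked for, a point or a joint stands for the part that bears it (a point fixed in the world has none). Each returns a list of dicts, best first, with "p" (0 to 1); they miss things now and then, are a little off and sometimes report something else, mostly with a low value. They report only what shows in the picture. A call takes as long as a camera call.
- cams.boxes_of(camera, thing): "rect" ([centre column, centre row, width, height] in pixels, round what is visible of it).
- cams.cut_out(camera, thing): "pixels" (480x640 bool, what is visible of it) and "rect" ([centre column, centre row, width, height] in pixels, round what is visible of it).
The state is a dict: "t": time; "qpos": joint angles; "qvel": joint speeds; "joint_torque": joint torques, N m; "ee_pos": TCP position; "orientation": TCP orientation; "ft_force": force on the tool from outside, world axes, zero at the start; "moment": the same for the moment, N m; "width": finger opening in mm; "grasp_force": force on a finger pad.
Only numpy, scipy, OpenCV 4.12 (cv2) and the standard library are available. Lean on these libraries where they do the work, as an engineer would, in place of code of your own. Each camera call takes 0.05 s, during which the arm holds its last target. There are 200 camera calls.

## Task

Press the green release button of the utensil box all the way down so that its clear flap springs open. Then take the wooden turner by its handle, tilt it and draw it out handle first through the opening, without forcing it against the hood, and finish while still holding it in the gripper, still, with all of it higher than the box and its folded-back flap and touching nothing else. Leave the honey jar, fish tin, tea glass and spice jar standing where they are.

Things in the scene. Friction and masses are not known exactly. Their poses are not given: they have to be found in the camera images.
- utensil_box: countertop utensil box, fixed, white with clear top, 320 long (x) x 124 wide (y) x 80 high. Origin: centre of underside; +x to the rear hooded end, -x to the front with the green button. Walls 4 thick, tops at z = 56, 116 apart; flat grey inner floor at z = 18. Solid latch housing x = -160 to -130, full width, top z = 70. Fixed clear hood over the rear half
- opening (a point): middle of the opening under the flap, at (-64, 0, 56) mm in the box's frame: x = -130 to 2, 116 wide. The turner is about twice as long and its blade lies under the hood, so it cannot be lifted out level
- hood_edge (a point): middle of the hood's front edge, top face, at (2, 0, 80) mm in the box's frame. The hood covers x = 2 to 159; its top plate is 3 thick, underside z = 77. The flap's hinge axis runs here along the box's y, at z = 81
- release (a joint): travel of the green release button in m: 0 up, 0.006 down on its stop. Its spring pushes up with 1.8 N at the top, 5.4 N at the stop. The latch lets the flap go at about 0.005; the button comes up again by itself
- release_top (a point): centre of the green button's top face, 23 mm diameter, at (-145, 0, 80) mm in the box's frame when up; it is pressed straight down
- flap (a joint): angle of the clear flap (x = -127 to 0 of the box) in rad: 0 shut and latched, 3.0 fully open, folded back upside down over the hood, where it stays, highest edge about 122 mm above the table. A spring swings it up and back within about 3 s once the latch lets go; its front edge starts 18 mm behind the button's axis
- turner: slotted brown wooden turner, 255 long, about 60 g, flat on the inner floor along the box (within 3 degrees), handle to the front. Origin: mid-length, on its underside; x runs from handle to blade, z up. Handle a bar 20 wide (y), 10 thick, x = -127 to 42; blade 58 wide, 8 thick, x = 56 to 127. Balances near x = 20
- handle_end (a point): middle of the handle's end face, at (-127, 0, 5) mm in the turner's frame; it starts 8 to 25 mm behind the latch housing. Good grip: across the handle, 40 to 60 mm from here
- blade_end (a point): middle of the blade's end, at (127, 0, 4) mm in the turner's frame
- honey_jar: little honey jar with a yellow lid, 46 diameter, 68 high; origin at the centre of its underside. Bystander beside the box
- sardine_tin: flat oval-cornered tin of fish, 63 x 105 x 25; origin at the centre of its underside. Bystander beside the box
- tea_glass: clear waisted tea glass, 63 diameter, 87 high; origin at the centre of its underside. Bystander off the front end of the box
- paprika_jar: spice jar with a dark lid, 44 diameter, 105 high; origin at the centre of its underside. Bystander beside the hooded half

How it is judged:
By the outcome, as a careful person would: the job done as asked, in the order asked, and still so for the second after the job is handed in, while the arm keeps its last pose, push and grip.
It also fails if it takes over 45 s, if anything falls off the work surface, if the arm or the gripper's body presses on something with over 40 N, if the wrist force passes 120 N, or if a joint passes its speed limit or range.

## Working session

There is one attempt and no reset: what is moved stays moved. The work goes in short steps, Python scripts to look and compute and a tool call to move; the robot and the scene stay as the last step left them, time stands still between calls to the robot, and variables do not carry over. Pictures are saved under pics/ and viewed, at most 10 in all, crops included, and the job is handed in when it is done.

Besides the shell and the picture viewer there is one more tool, called as name(argument=value, ...), one argument or row to a line, values as JSON. move_arm: Moves the arm, as the interface text tells. Its arguments: {"type":"object","properties":{"steps":{"type":"array"}},"required":["steps"]}

```bash
mkdir -p pics; ls; cat > h.py <<'E'
import numpy as np, cv2
from scipy.spatial.transform import Rotation as R
from workcell import ctrl, cams
E
python3 - <<'E'
from h import *
o=ctrl.get_obs();print({k:np.round(v,3).tolist() for k,v in o.items()})
for n in ["scene","side","wrist"]:
    d=cams.get_image(n);cv2.imwrite(f"pics/{n}0.png",d["image"][:,:,::-1])
    print(n,{k:np.round(v,3).tolist() for k,v in d.items() if k!="image"})
    for t in ["utensil_box","release_top","turner","flap","honey_jar","sardine_tin","tea_glass","paprika_jar"]:
        r=cams.boxes_of(n,t);print(t,[(np.round(a["rect"]).tolist(),round(a["p"],2)) for a in r[:2]])
E
```

```text
pics
{'t': 0.0, 'qpos': [1.209, 0.424, 1.631, 0.0, 1.089, -0.019], 'qvel': [0.001, 0.001, -0.0, -0.001, 0.001, 0.001], 'joint_torque': [0.0, -54.463, -27.368, 0.064, 0.023, -0.0], 'ee_pos': [209.864, 588.139, 221.923], 'orientation': [-0.536, -3.095, 0.002], 'ft_force': [-0.269, -0.26, 0.245], 'moment': [0.011, 0.031, -0.073], 'grasp_force': 0.0, 'width': 87.851}
scene {'camera_matrix': [[517.49, 0.0, 320.289], [0.0, 517.49, 234.623], [0.0, 0.0, 1.0]], 'xyz': [86.047, -650.144, 548.943], 'rotation': [-1.989, 0.587, -0.327]}
utensil_box [([295.0, 268.0, 124.0, 123.0], 0.67)]
release_top [([321.0, 284.0, 13.0, 10.0], 0.66)]
turner []
flap [([304.0, 269.0, 93.0, 58.0], 0.73)]
honey_jar [([348.0, 263.0, 21.0, 39.0], 0.84), ([294.0, 266.0, 123.0, 120.0], 0.27)]
sardine_tin [([232.0, 302.0, 50.0, 40.0], 0.68)]
tea_glass [([286.0, 349.0, 41.0, 70.0], 0.55)]
paprika_jar [([318.0, 221.0, 27.0, 49.0], 0.77)]
side {'camera_matrix': [[531.366, 0.0, 317.141], [0.0, 531.366, 235.158], [0.0, 0.0, 1.0]], 'xyz': [1020.125, 57.731, 777.966], 'rotation': [-1.954, -1.807, 0.561]}
utensil_box [([325.0, 214.0, 196.0, 89.0], 0.96)]
release_top [([240.0, 198.0, 15.0, 15.0], 0.67)]
turner []
flap [([289.0, 203.0, 83.0, 71.0], 0.67), ([313.0, 162.0, 55.0, 23.0], 0.36)]
honey_jar [([298.0, 263.0, 29.0, 45.0], 0.67)]
sardine_tin [([312.0, 162.0, 55.0, 23.0], 0.92)]
tea_glass [([196.0, 164.0, 46.0, 53.0], 0.71), ([327.0, 211.0, 192.0, 89.0], 0.63)]
paprika_jar [([394.0, 268.0, 36.0, 57.0], 0.89), ([326.0, 212.0, 195.0, 88.0], 0.43)]
wrist {'camera_matrix': [[391.493, 0.0, 322.884], [0.0, 391.493, 235.235], [0.0, 0.0, 1.0]], 'mount': [[-0.0, -0.961, -0.277, 76.546], [1.0, -0.0, -0.0, 1.511], [0.0, -0.277, 0.961, -160.62], [0.0, 0.0, 0.0, 1.0]]}
utensil_box []
release_top []
turner []
flap []
honey_jar []
sardine_tin []
tea_glass []
paprika_jar []
```

```bash
python3 - <<'E'
import cv2,numpy as np
a=cv2.imread("pics/scene0.png")[180:400,190:410];b=cv2.imread("pics/side0.png")[120:320,160:460]
a=cv2.resize(a,(400,400),interpolation=3);b=cv2.resize(b,(400,267),interpolation=3)
b=cv2.copyMakeBorder(b,0,133,0,0,0);cv2.imwrite("pics/c0.png",np.hstack([a,b]))
E
```

```text
(no output)
```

View pics/c0.png

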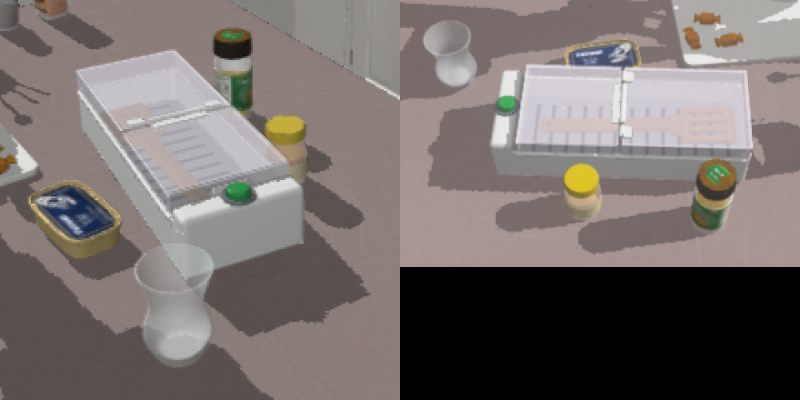

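View pics/side0.png

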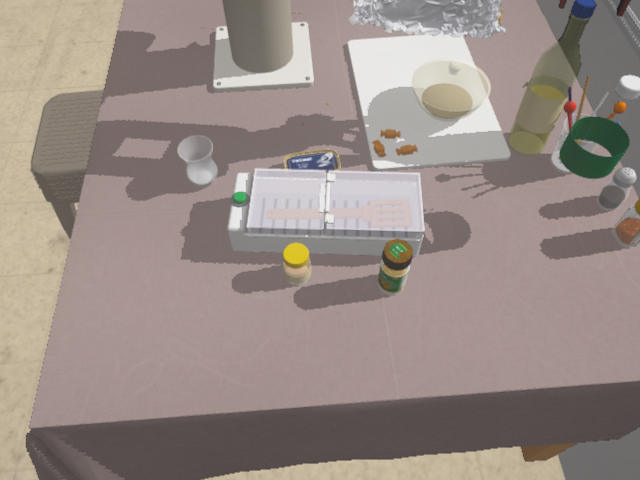

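The arm is out of view. The box lies across in front of the robot. In the side picture its green button is at (240,198) and its hooded end is near (420,210). The turner shows through the clear top with its handle towards the button, the tea glass is off the front left, and the tin, honey jar and paprika jar are alongside. Next I'll fit the poses.

```bash
cat >> h.py <<'E'
from scipy.optimize import least_squares
def cam(d,o=None):
    if "mount" in d:
        T=np.eye(4);T[:3,:3]=R.from_rotvec(o["orientation"]).as_matrix();T[:3,3]=o["ee_pos"];T=T@d["mount"];return d["camera_matrix"],T[:3,:3],T[:3,3]
    return d["camera_matrix"],R.from_rotvec(d["rotation"]).as_matrix(),np.array(d["xyz"])
def proj(c,P):
    q=(np.atleast_2d(P)-c[2])@c[1];q=q@np.array(c[0]).T;return q[:,:2]/q[:,2:]
def onz(c,uv,z):
    r=c[1]@np.linalg.solve(c[0],[uv[0],uv[1],1]);return c[2]+r*(z-c[2][2])/r[2]
def tow(p,b):
    b=np.atleast_2d(b).astype(float);C,S=np.cos(p[2]),np.sin(p[2]);return np.c_[p[0]+C*b[:,0]-S*b[:,1],p[1]+S*b[:,0]+C*b[:,1],b[:,2]]
E
python3 - <<'E'
from h import *
V=np.array([[x,y,z] for y in(-62,62) for x,z in((-160,0),(160,0),(-160,70),(-127,80),(160,80))])
cs={};m={};g={}
for n in ["scene","side"]:
    d=cams.get_image(n);cs[n]=cam(d)
    b=cams.cut_out(n,"utensil_box");m[n]=b[0]["pixels"]
    I=d["image"].astype(int);k=(I[...,1]>I[...,0]+40)&(I[...,1]>I[...,2]+20)
    r=cams.boxes_of(n,"release_top")[0]["rect"];K=np.zeros_like(k);x,y=int(r[0]),int(r[1]);K[y-12:y+12,x-12:x+12]=k[y-12:y+12,x-12:x+12]
    v,u=np.nonzero(K);g[n]=np.array([u.mean(),v.mean()]);print(n,g[n],K.sum(),onz(cs[n],g[n],78),b[0]["rect"])
    for t,h in [("honey_jar",68),("sardine_tin",25),("tea_glass",87),("paprika_jar",105)]:
        q=cams.boxes_of(n,t)[0]["rect"];print(t,np.round(onz(cs[n],q[:2],h/2)).tolist())
from scipy.optimize import minimize
def hull(p,n):
    h=cv2.convexHull(proj(cs[n],tow(p,V)).astype(np.float32));M=np.zeros((480,640),np.uint8)
    cv2.fillConvexPoly(M,np.round(h*16).astype(np.int32),1,shift=4);return M>0
def cost(p):
    c=0
    for n in cs:
        M=hull(p,n);c+=1-(M&m[n]).sum()/(M|m[n]).sum()
        c+=0.01*np.linalg.norm(proj(cs[n],tow(p,[[-145,0,78]]))[0]-g[n])
    return c
best=None
b0=onz(cs["side"],g["side"],78)
for yaw in np.radians([70,80,90,100,110]):
    p0=[b0[0]+145*np.cos(yaw),b0[1]+145*np.sin(yaw),yaw]
    r=minimize(cost,p0,method="Nelder-Mead",options=dict(initial_simplex=[p0]+[np.add(p0,e) for e in np.diag([8,8,.1])]))
    if best is None or r.fun<best.fun:best=r
p=best.x;print(p,np.degrees(p[2]),best.fun)
out=[]
for n in cs:
    I=cv2.imread(f"pics/{n}0.png")
    P=proj(cs[n],tow(p,V)); h=cv2.convexHull(np.round(P*16).astype(np.int32))
    cv2.polylines(I,[h],True,(0,0,255),1,shift=4)
    for b in [[2,-62,80],[2,62,80],[159,62,80],[159,-62,80],[-145,0,80]]:
        u=proj(cs[n],tow(p,[b]))[0];cv2.circle(I,tuple(int(i*16) for i in u),16,(255,0,0),-1,shift=4)
    I=I[180:340,220:380] if n=="scene" else I[130:290,210:450]
    out.append(cv2.resize(I,(400,int(400*I.shape[0]/I.shape[1])),interpolation=3))
out[1]=cv2.copyMakeBorder(out[1],0,400-out[1].shape[0],0,0,0)
cv2.imwrite("pics/fit.png",np.hstack(out));np.save("box.npy",p)
E
```

```text
Traceback (most recent call last):
IndexError: list index out of range
```

```bash
cat > fit.py <<'E'
from h import *
V=np.array([[x,y,z] for y in(-62,62) for x,z in((-160,0),(160,0),(-160,70),(-127,80),(160,80))])
cs={};m={};g={}
for n,(x,y) in {"scene":(321,284),"side":(240,198)}.items():
    d=cams.get_image(n);cs[n]=cam(d)
    b=cams.cut_out(n,"utensil_box");m[n]=b[0]["pixels"] if b else None
    I=d["image"].astype(int);k=(I[...,1]>I[...,0]+40)&(I[...,1]>I[...,2]+20)
    K=np.zeros_like(k);K[y-12:y+12,x-12:x+12]=k[y-12:y+12,x-12:x+12]
    v,u=np.nonzero(K);g[n]=np.array([u.mean(),v.mean()]);print(n,g[n],K.sum(),onz(cs[n],g[n],78),b and b[0]["rect"])
    for t,h in [("honey_jar",68),("sardine_tin",25),("tea_glass",87),("paprika_jar",105)]:
        q=cams.boxes_of(n,t)
        if q: print(t,np.round(onz(cs[n],q[0]["rect"][:2],h/2)).tolist())
from scipy.optimize import minimize
def hull(p,n):
    h=cv2.convexHull(proj(cs[n],tow(p,V)).astype(np.float32));M=np.zeros((480,640),np.uint8)
    cv2.fillConvexPoly(M,np.round(h*16).astype(np.int32),1,shift=4);return M>0
def cost(p):
    c=0
    for n in cs:
        if m[n] is not None: M=hull(p,n);c+=1-(M&m[n]).sum()/(M|m[n]).sum()
        c+=0.01*np.linalg.norm(proj(cs[n],tow(p,[[-145,0,78]]))[0]-g[n])
    return c
best=None
b0=onz(cs["side"],g["side"],78)
for yaw in np.radians([70,80,90,100,110]):
    p0=[b0[0]+145*np.cos(yaw),b0[1]+145*np.sin(yaw),yaw]
    r=minimize(cost,p0,method="Nelder-Mead",options=dict(initial_simplex=[p0]+[np.add(p0,e) for e in np.diag([8,8,.1])]))
    if best is None or r.fun<best.fun:best=r
p=best.x;print(p,np.degrees(p[2]),best.fun)
out=[]
for n in cs:
    I=cv2.imread(f"pics/{n}0.png")
    P=proj(cs[n],tow(p,V)); h=cv2.convexHull(np.round(P*16).astype(np.int32))
    cv2.polylines(I,[h],True,(0,0,255),1,shift=4)
    for b in [[2,-62,80],[2,62,80],[159,62,80],[159,-62,80],[-145,0,80]]:
        u=proj(cs[n],tow(p,[b]))[0];cv2.circle(I,tuple(int(i*16) for i in u),16,(255,0,0),-1,shift=4)
    I=I[180:340,220:380] if n=="scene" else I[130:290,210:450]
    out.append(cv2.resize(I,(400,int(400*I.shape[0]/I.shape[1])),interpolation=3))
out[1]=cv2.copyMakeBorder(out[1],0,400-out[1].shape[0],0,0,0)
cv2.imwrite("pics/fit.png",np.hstack(out));np.save("box.npy",p)
E
python3 fit.py
```

```text
scene [320.73451327 284.68141593] 113 [459.28871035 -41.82372476  78.        ] [294.8, 268.3, 124.2, 122.0]
honey_jar [577.0, 50.0, 34.0]
tea_glass [351.0, -111.0, 44.0]
paprika_jar [612.0, 211.0, 52.0]
side [239.6779661 196.8559322] 118 [465.0031719  -38.69421809  78.        ] [325.7, 211.9, 193.0, 88.7]
honey_jar [575.0, 49.0, 34.0]
sardine_tin [335.0, 91.0, 12.0]
tea_glass [355.0, -123.0, 44.0]
paprika_jar [605.0, 201.0, 52.0]
[480.55778476 105.42673044   1.44686008] 82.89897591261864 0.2044328780474217
```

View pics/fit.png

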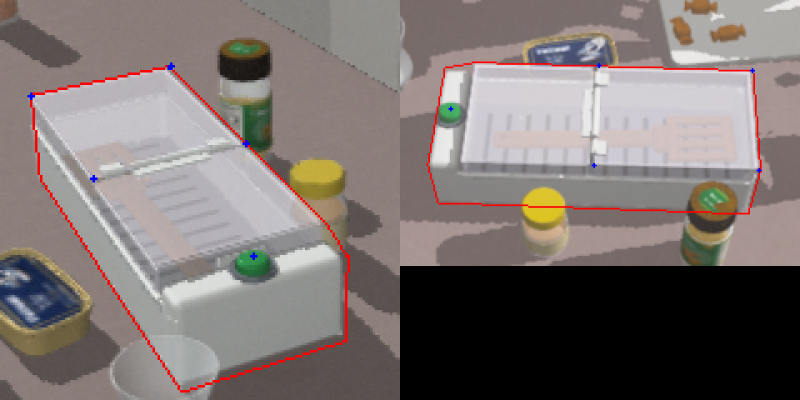

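The fitted outline sits on the box in both views, with the button marker on the green button at about (453,256) in the left crop and (450,108) in the right. Now the approach move, checking the tall bottle on the way.

```bash
cat >> h.py <<'E'
def plan(b,box,yawoff=0):
    "target in box frame (TCP) -> shift in units along tool axes, turn in units"
    o=ctrl.get_obs();M=R.from_rotvec(o["orientation"]).as_matrix()
    d=(tow(box,[b])[0]-o["ee_pos"])
    a=np.arctan2(M[1,0],M[0,0]);t=(box[2]+yawoff-a+np.pi)%(2*np.pi)-np.pi
    print("t",round(o["t"],2),"shift(tool,now)",np.round(M.T@d/25,2),"turn units (tool z)",round(-np.degrees(t)/5,2),"F",np.round(o["ft_force"],1),"w",round(o["width"],1),o["grasp_force"])
def where(box):
    o=ctrl.get_obs();d=np.array(o["ee_pos"])-[box[0],box[1],0];c,s=np.cos(box[2]),np.sin(box[2])
    print("box-frame TCP",np.round([c*d[0]+s*d[1],-s*d[0]+c*d[1],d[2]],1))
E
python3 - <<'E'
from h import *
c=cam(cams.get_image("side"));p=np.load("box.npy")
for n,uv in dict(bottle=(528,145),bowl=(448,105),green=(593,165),jar=(615,203)).items():print(n,onz(c,uv,0).round())
print("bottle top at z300",onz(c,(583,8),300).round())
plan([-149,0,130],p);where(p)
print(tow(p,[[-149,0,80]]))
E
```

```text
bottle [321. 518.  -0.]
bowl [195. 386.   0.]
green [382. 627.   0.]
jar [474. 633.   0.]
bottle top at z300 [324. 504. 300.]
t 2.15 shift(tool,now) [-17.98 -20.38   3.71] turn units (tool z) 15.49 F [ 0.4 -0.6  0.7] w 87.5 0.0
box-frame TCP [446.  328.2 222.6]
[[462.13852197 -42.43039911  80.        ]]
```

move_arm(
  steps=[
    [[0, 0, -1], 0, 1],
    [[0, 0, -1], 0, 1],
    [[0, 0, -1], 0, 1],
    [[0, 0, -1], 0, 1],
    [[0, 0, -1], 0, 1],
    [[0, 0, -1], 0, 1],
  ],
)

```text
t: 2.65
ee_pos: [210.0, 588.4, 374.0]
orientation: [0.536, 3.096, 0.0]
ft_force: [0.6, 0.8, -0.4]
width: 51.2
grasp_force: 0.0
```

move_arm(
  steps=[
    [[-0.9, -1, 0], 0, 1],
    [[-0.9, -1, 0], 0, 1],
    [[-0.9, -1, 0], 0, 1],
    [[-0.9, -1, 0], 0, 1],
    [[-0.9, -1, 0], 0, 1],
    [[-0.9, -1, 0], 0, 1],
    [[-0.9, -1, 0], 0, 1],
    [[-0.9, -1, 0], 0, 1],
    [[-0.9, -1, 0], 0, 1],
    [[-0.9, -1, 0], 0, 1],
    [[-0.9, -1, 0], 0, 1],
    [[-0.9, -1, 0], 0, 1],
    [[-0.9, -1, 0], 0, 1],
    [[-0.9, -1, 0], 0, 1],
    [[-0.9, -1, 0], 0, 1],
    [[-0.9, -1, 0], 0, 1],
    [[-0.9, -1, 0], 0, 1],
    [[-0.9, -1, 0], 0, 1],
    [[-0.9, -1, 0], 0, 1],
    [[-0.9, -1, 0], 0, 1],
  ],
)

```text
t: 4.32
ee_pos: [466.1, -35.3, 372.9]
orientation: [0.536, 3.095, 0.0]
ft_force: [0.8, 0.9, -0.3]
width: 0.9
grasp_force: 0.0
```

move_arm(
  steps=[
    [[0, 0, 1], 1, 1],
    [[0, 0, 1], 1, 1],
    [[0, 0, 1], 1, 1],
    [[0, 0, 1], 1, 1],
    [[0, 0, 1], 1, 1],
    [[0, 0, 1], 1, 1],
    [[0, 0, 1], 1, 1],
    [[0, 0, 0.5], 1, 1],
    [[0, 0, 0], 1, 1],
    [[0, 0, 0], 1, 1],
    [[0, 0, 0], 1, 1],
    [[0, 0, 0], 1, 1],
    [[0, 0, 0], 1, 1],
    [[0, 0, 0], 1, 1],
    [[0, 0, 0], 1, 1],
    [[0, 0, 0], 0.5, 1],
    [[0, 0, 0], 0, 1],
    [[0, 0, 0], 0, 1],
  ],
)

```text
t: 5.82
ee_pos: [465.9, -33.5, 185.3]
orientation: [2.354, 2.08, 0.0]
ft_force: [1.0, -0.2, -0.6]
width: 0.1
grasp_force: 0.0
```

```bash
python3 - <<'E'
from h import *
p=np.load("box.npy");plan([-149,0,95],p);where(p);o=ctrl.get_obs();print(o["qpos"])
d=cams.get_image("wrist");c=cam(d,o);I=d["image"].copy()
k=(I[...,1].astype(int)>I[...,0]+40)&(I[...,1].astype(int)>I[...,2]+20)
for b in [[-145,0,80],[2,-62,80],[2,62,80],[-160,-62,70],[-160,62,70]]:
    u=proj(c,tow(p,[b]))[0];print(b,u.round(1));cv2.circle(I,tuple(int(i) for i in u),3,(255,0,0),1)
cv2.imwrite("pics/w1.png",I[...,::-1])
E
```

```text
t 5.82 shift(tool,now) [-0.37 -0.11  3.61] turn units (tool z) 0.01 F [ 1.  -0.2 -0.6] w 0.1 0.0
box-frame TCP [-139.7   -2.6  185.3]
[-9.73450335e-02  2.45590411e-01  2.00071694e+00  1.90898788e-05
  8.95061129e-01  2.57409008e-02]
[-145, 0, 80] [319.6 243.5]
[2, -62, 80] [421.2  12.4]
[2, 62, 80] [217.   12.3]
[-160, -62, 70] [402.8 258.8]
[-160, 62, 70] [236.7 258.7]
```

View pics/w1.png

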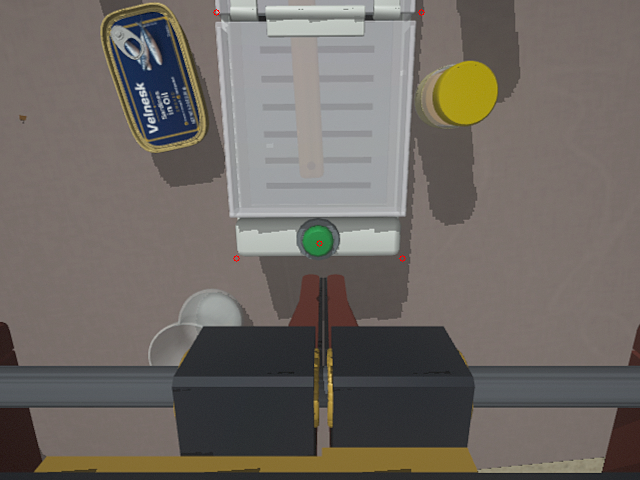

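The wrist picture shows the button at (318,240), about 2 mm from the prediction at (320,243). The handle is visible through the flap from (305,35) to its end at (312,178). I'll shift the box estimate slightly and come down.

move_arm(
  steps=[
    [[-0.25, -0.16, 1], 0, 1],
    [[0, 0, 1], 0, 1],
    [[0, 0, 1], 0, 1],
    [[0, 0, 0.6], 0, 1],
    [[0, 0, 0], 0, 1],
    [[0, 0, 0], 0, 1],
  ],
)

```text
t: 6.37
ee_pos: [460.6, -39.2, 94.8]
orientation: [-2.354, -2.079, 0.002]
ft_force: [0.6, 0.4, 0.2]
width: 0.5
grasp_force: 0.0
```

```bash
python3 - <<'E'
from h import *
p=np.load("box.npy");p[:2]=tow(p,[[2,1.5,0]])[0,:2];np.save("box.npy",p);where(p);plan([-148,0,73.5],p)
E
```

```text
box-frame TCP [-148.     0.4   94.8]
t 6.37 shift(tool,now) [-0.    0.02  0.85] turn units (tool z) 0.0 F [0.6 0.4 0.2] w 0.5 0.0
```

move_arm(
  steps=[
    [[0, 0, 0.4], 0, 1],
    [[0, 0, 0.2], 0, 1],
    [[0, 0, 0.12], 0, 1],
    [[0, 0, 0.12], 0, 1],
    [[0, 0, 0.02], 0, 1],
    [[0, 0, 0], 0, 1],
  ],
)

```text
t: 6.87
ee_pos: [461.8, -39.3, 74.1]
orientation: [2.355, 2.078, 0.002]
ft_force: [1.3, -0.1, 3.4]
width: 0.4
grasp_force: 1.8
```

move_arm(
  steps=[
    [[0, 0, -0.6], 0, 1],
    [[-1, 0, -1], 0, 0.7],
    [[-1, 0, -1], 0, 0.7],
    [[-1, 0, -1], 0, 0.7],
    [[-1, 0, -1], 0, 0.7],
    [[0, 0, -1], 0, 0.7],
    [[0, 0, -1], 0, 0.7],
  ],
)

```text
t: 7.45
ee_pos: [448.0, -139.6, 240.0]
orientation: [-2.358, -2.076, 0.0]
ft_force: [0.1, 0.1, -0.2]
width: 26.5
grasp_force: 0.0
```

```bash
python3 - <<'E'
from h import *
p=np.load("box.npy");where(p)
d=cams.get_image("side");cv2.imwrite("pics/s2.png",d["image"][:,:,::-1])
E
```

```text
box-frame TCP [-249.2    0.5  240. ]
```

View pics/s2.png

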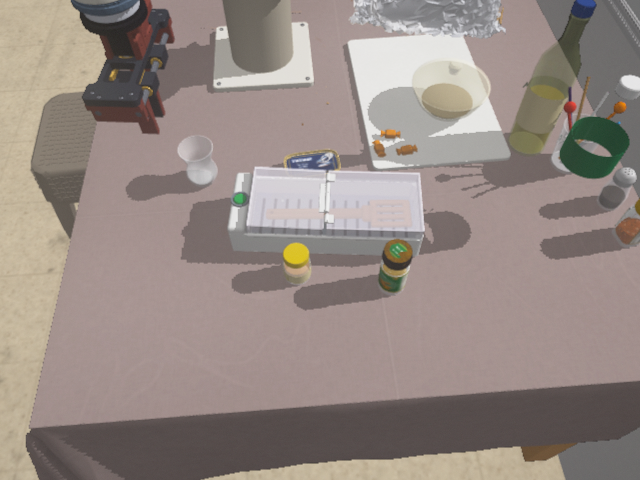

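The flap is still shut in the side picture, with the button at (240,198) and the arm clear at top left. The 3.4 N reading says the button was only half down, so I'll go back and press further.

move_arm(
  steps=[
    [[0, 0, 1], 0, 1],
    [[0, 0, 1], 0, 1],
    [[1, 0, 1], 0, 1],
    [[1, 0, 1], 0, 1],
    [[1, 0, 1], 0, 1],
    [[1, 0, 0.8], 0, 1],
    [[0, 0, 0], 0, 1],
    [[0, 0, 0.4], 0, 1],
    [[0, 0, 0.2], 0, 1],
    [[0, 0, 0.08], 0, 1],
    [[0, 0, 0], 0, 1],
  ],
)

```text
t: 8.42
ee_pos: [461.1, -40.0, 76.6]
orientation: [2.357, 2.077, -0.0]
ft_force: [-0.2, -0.1, -0.3]
width: 0.4
grasp_force: 0.0
```

```bash
python3 - <<'E'
from h import *
p=np.load("box.npy");where(p);plan([-148,0,73.5],p)
E
```

```text
box-frame TCP [-1.487e+02 -1.000e-01  7.660e+01]
t 8.42 shift(tool,now) [ 0.03 -0.01  0.13] turn units (tool z) -0.02 F [-0.2 -0.1 -0.3] w 0.4 0.0
```

move_arm(
  steps=[
    [[0, 0, 0.12], 0, 1],
    [[0, 0, 0.06], 0, 1],
    [[0, 0, 0.04], 0, 1],
    [[0, 0, 0.02], 0, 1],
    [[0, 0, 0], 0, 1],
  ],
)

```text
t: 8.83
ee_pos: [461.9, -40.0, 73.4]
orientation: [2.355, 2.077, 0.002]
ft_force: [-7.9, -1.4, 34.3]
width: 0.5
grasp_force: 17.1
```

move_arm(
  steps=[
    [[0, 0, 0.04], 0, 1],
    [[0, 0, 0], 0, 1],
  ],
)

```text
t: 9.0
ee_pos: [461.9, -40.0, 73.1]
orientation: [2.355, 2.077, 0.002]
ft_force: [-11.7, -0.3, 46.2]
width: 0.6
grasp_force: 23.1
```

move_arm(
  steps=[
    [[0, 0, -0.6], 0, 1],
    [[-1, 0, -1], 0, 0.6],
    [[-1, 0, -1], 0, 0.6],
    [[0, 0, -1], 0, 0.6],
    [[0, 0, -1], 0, 0.6],
    [[0, 0, -1], 0, 0.6],
    [[0, 0, -1], 0, 0.6],
    [[0, 0, -1], 0, 0.6],
    [[0, 0, 0], 0, 0.6],
    [[0, 0, 0], 0, 0.6],
    [[0, 0, 0], 0, 0.6],
    [[0, 0, 0], 0, 0.6],
    [[0, 0, 0], 0, 0.6],
    [[0, 0, 0], 0, 0.6],
    [[0, 0, 0], 0, 0.6],
    [[0, 0, 0], 0, 0.6],
    [[0, 0, 0], 0, 0.6],
    [[0, 0, 0], 0, 0.6],
    [[0, 0, 0], 0, 0.6],
    [[0, 0, 0], 0, 0.6],
  ],
)

```text
t: 10.67
ee_pos: [454.8, -88.8, 259.7]
orientation: [2.355, 2.079, 0.0]
ft_force: [-0.2, 0.9, 0.9]
width: 35.4
grasp_force: 0.0
```

```bash
python3 - <<'E'
from h import *
p=np.load("box.npy");where(p)
o=ctrl.get_obs();print(o["t"],o["width"]);d=cams.get_image("wrist");c=cam(d,o);cv2.imwrite("pics/w3.png",d["image"][:,:,::-1])
s=cams.get_image("side");cv2.imwrite("pics/s3.png",s["image"][:,:,::-1])
q=cams.cut_out("wrist","turner");print([(a["rect"],a["p"]) for a in q])
a=d["image"];b=cv2.resize(s["image"][120:300,200:440],(320,240));a=cv2.resize(a,(480,360))
b=cv2.copyMakeBorder(b,0,120,0,0,0);cv2.imwrite("pics/v3.png",np.hstack([a,b])[...,::-1])
if q:
    v,u=np.nonzero(q[0]["pixels"])
    P=np.array([onz(c,(x,y),28) for x,y in zip(u,v)]);C,S=np.cos(p[2]),np.sin(p[2]);D=P[:,:2]-p[:2];B=np.c_[D@[C,S],D@[-S,C]]
    k=(B[:,0]<-10);print("end x",B[k,0].min());
    xs=np.arange(-120,0,12)
    for x in xs:
        j=abs(B[:,0]-x)<3
        if j.any():print(x,B[j,1].min().round(1),B[j,1].max().round(1),np.median(B[j,1]).round(1))
E
```

```text
box-frame TCP [-198.    -0.   259.7]
10.6667 35.36501180735947
[([316.8, 54.4, 27.0, 108.7], 0.62)]
end x -109.14583903987187
-108 -3.7 15.3 5.8
-96 -3.7 16.2 6.7
-84 -2.7 16.9 6.6
-72 -1.8 17.7 8.0
-60 -1.8 18.4 8.3
-48 -0.9 18.3 8.7
-36 0.0 19.0 9.5
-24 0.0 19.7 9.9
```

View pics/v3.png

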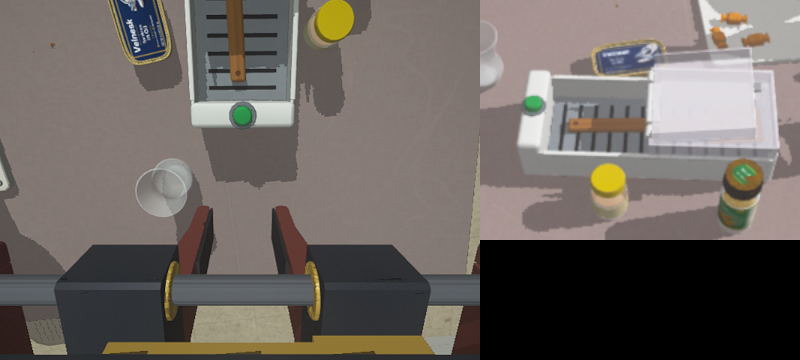

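The flap is open and folded back over the hood in the right crop, and the handle is exposed with its end at about (237,75) in the left crop. In the box frame the handle end is near x=-109 and the handle lies at +2.8°. Moving over the grip point.

```bash
python3 - <<'E'
from h import *
p=np.load("box.npy");plan([-63,8,80],p,np.radians(2.8))
E
```

```text
t 10.82 shift(tool,now) [ 5.4  -0.33  7.19] turn units (tool z) -0.57 F [ 0.3 -0.7  0.8] w 35.3 0.0
```

move_arm(
  steps=[
    [[0.9, -0.33, 0.8], 0, 0.6],
    [[0.9, 0, 1], 0, 0.6],
    [[0.9, 0, 1], 0, 0.6],
    [[0.9, 0, 1], 0, 0.6],
    [[0.9, 0, 1], 0, 0.6],
    [[0.9, 0, 1], 0, 0.6],
    [[0, 0, 1], -0.57, 0.6],
    [[0, 0, 0.4], 0, 0.6],
    [[0, 0, 0], 0, 0.6],
  ],
)

```text
t: 11.57
ee_pos: [461.8, 46.1, 77.8]
orientation: [-2.302, -2.134, 0.006]
ft_force: [-0.6, -0.6, 0.3]
width: 35.2
grasp_force: 0.0
```

```bash
cat > tn.py <<'E'
from h import *
p=np.load("box.npy");o=ctrl.get_obs();d=cams.get_image("wrist");c=cam(d,o)
I=cv2.cvtColor(d["image"],cv2.COLOR_RGB2HSV)
C,S=np.cos(p[2]),np.sin(p[2])
# brown pixels, back-projected on the handle's top plane, inside the opening
k=(I[...,0]<18)&(I[...,1]>90)&(I[...,2]>40);v,u=np.nonzero(k)
r=np.linalg.solve(c[0],np.c_[u,v,np.ones(len(u))].T).T@c[1].T;P=c[2]+r*((28-c[2][2])/r[:,2:]);D=P[:,:2]-p[:2];B=np.c_[D@[C,S],D@[-S,C]]
B=B[(abs(B[:,1]-8)<25)&(B[:,0]>-125)&(B[:,0]<0)]
for x in range(-115,0,10):
    j=abs(B[:,0]-x)<2
    if j.sum()>5:print(x,B[j,1].min().round(1),B[j,1].max().round(1),np.median(B[j,1]).round(1))
cv2.imwrite("pics/w4.png",d["image"][...,::-1])
E
python3 tn.py; python3 - <<'E'
from h import *
p=np.load("box.npy");where(p);plan([-63,8,20.5],p,np.radians(2.8))
E
```

```text
-105 -2.6 14.2 6.4
-95 -3.4 15.2 6.2
-85 -3.3 16.2 6.7
-75 -17.0 16.6 7.2
-65 -2.1 17.0 7.7
-55 -1.3 17.4 8.2
-45 -0.8 18.2 8.7
-35 -0.2 18.2 9.2
-25 0.4 19.1 9.8
-15 1.1 19.5 10.3
box-frame TCP [-63.3   8.8  79.1]
t 11.62 shift(tool,now) [0.01 0.04 2.34] turn units (tool z) -0.01 F [ 0.2 -0.2 -0.6] w 35.2 0.0
```

View pics/w4.png

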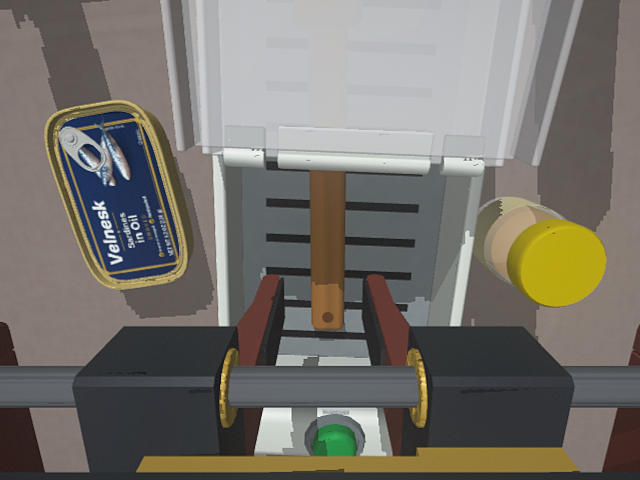

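The handle at (327,250) lies centred between the open fingers, which reach down at about (262,300) and (392,300). Going down, then a light closure.

move_arm(
  steps=[
    [[0, 0.04, 0.8], 0, 0.6],
    [[0, 0, 0.8], 0, 0.6],
    [[0, 0, 0.5], 0, 0.6],
    [[0, 0, 0.2], 0, 0.65],
    [[0, 0, 0], 0, 0.72],
    [[0, 0, 0], 0, 0.76],
    [[0, 0, 0], 0, 0.775],
    [[0, 0, 0], 0, 0.775],
  ],
)

```text
t: 12.28
ee_pos: [465.4, 45.9, 23.4]
orientation: [2.302, 2.136, 0.003]
ft_force: [-0.8, -1.4, 5.4]
width: 19.5
grasp_force: 6.7
```

move_arm(
  steps=[
    [[0, 0, 0], 0, 0.78],
    [[0, 0, 0], 0, 0.78],
    [[0, 0, 0], 0, 0.78],
  ],
)

```text
t: 12.53
ee_pos: [465.4, 45.9, 23.4]
orientation: [2.301, 2.136, 0.002]
ft_force: [0.0, -1.8, 8.2]
width: 19.8
grasp_force: 17.0
```

move_arm(
  steps=[
    [[0, 0, -0.06], 0, 0.774],
    [[0, 0, 0], 0, 0.774],
    [[0, 0, 0], 0, 0.774],
    [[0, 0, 0], 0, 0.774],
  ],
)

```text
t: 12.87
ee_pos: [464.6, 46.1, 23.8]
orientation: [2.303, 2.136, 0.0]
ft_force: [-0.0, 0.2, 1.3]
width: 19.9
grasp_force: 4.1
```

move_arm(
  steps=[
    [[0, 0, -0.2], 0, 0.774],
    [[0, 0, -0.2], 0, 0.774],
    [[0, 0, -0.2], 0, 0.774],
    [[0, 0, -0.2], 0, 0.774],
    [[0, 0, 0], 0, 0.774],
    [[0, 0, 0], 0, 0.774],
  ],
)

```text
t: 13.37
ee_pos: [464.8, 46.1, 44.2]
orientation: [2.302, 2.136, 0.001]
ft_force: [-0.1, -0.6, 0.5]
width: 19.8
grasp_force: 3.8
```

```bash
cat > look.py <<'E'
from h import *
import sys
p=np.load("box.npy");where(p)
a=cams.get_image("side")["image"][110:290,190:430];b=cams.get_image("scene")["image"][170:350,220:380]
a=cv2.resize(a,(480,360),interpolation=3);b=cv2.resize(b,(320,360),interpolation=3)
cv2.imwrite(f"pics/{sys.argv[1]}.png",np.hstack([a,b])[...,::-1])
E
python3 look.py l1
```

```text
box-frame TCP [-62.8   6.8  44.2]
```

View pics/l1.png

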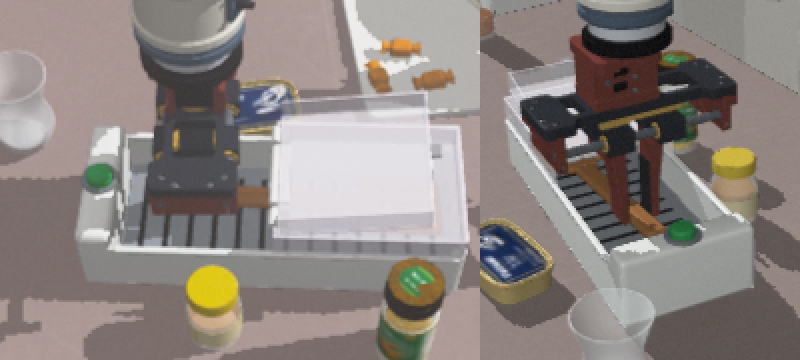

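The handle is between the fingers and lifted about 20 mm, with its front end at about (650,225) in the right crop. Now a numeric check on whether it tilts in the pads.

```bash
cat > tilt.py <<'E'
from h import *
p=np.load("box.npy");where(p);o=ctrl.get_obs();d=cams.get_image("wrist");cv2.imwrite("pics/wt%.2f.png"%o["t"],d["image"][...,::-1])
I=cv2.cvtColor(d["image"],cv2.COLOR_RGB2HSV);k=(I[...,0]<16)&(I[...,1]>90)&(I[...,2]>60)
K=np.array(d["camera_matrix"]);m=np.array(d["mount"]);L=46.
def px(P):
    q=(np.atleast_2d(P)-m[:3,3])@m[:3,:3]@K.T;return q[:,:2]/q[:,2:]
rows={}
for c in range(316,338,3):
    r=np.nonzero(k[180:400,c])[0];rows[c]=(int(r.min()+180),int(r.max()+180)) if len(r) else None
print(rows)
for th in range(-3,40,3):
    t=np.radians(th);e=lambda s,h:[-s*np.cos(t)-h*np.sin(t),0,0.8-s*np.sin(t)*1-h*np.cos(t)]
    print(th,"end top row",px(e(L,5))[0].round(1),"end bottom",px(e(L,-5))[0].round(1))
E
python3 tilt.py
```

```text
box-frame TCP [-62.9   7.1  43.8]
{316: (184, 365), 319: (184, 365), 322: (184, 365), 325: (184, 365), 328: (184, 365), 331: (184, 365), 334: (184, 365), 337: (185, 365)}
-3 end top row [323.3 391.2] end bottom [323.2 378.9]
0 end top row [323.3 395.1] end bottom [323.3 381.6]
3 end top row [323.3 399. ] end bottom [323.3 384.2]
6 end top row [323.3 402.6] end bottom [323.3 386.6]
9 end top row [323.3 406.1] end bottom [323.3 388.9]
12 end top row [323.3 409.3] end bottom [323.3 391. ]
15 end top row [323.3 412.4] end bottom [323.3 392.9]
18 end top row [323.3 415.2] end bottom [323.3 394.6]
21 end top row [323.3 417.8] end bottom [323.3 396.2]
24 end top row [323.3 420.1] end bottom [323.3 397.5]
27 end top row [323.3 422.1] end bottom [323.3 398.5]
30 end top row [323.3 423.8] end bottom [323.3 399.4]
33 end top row [323.3 425.2] end bottom [323.3 399.9]
36 end top row [323.3 426.2] end bottom [323.3 400.2]
39 end top row [323.3 426.9] end bottom [323.3 400.2]
```

```bash
cat > vp.py <<'E'
from h import *
def tilt(img,d,lo=190,hi=300):
    # angle of the handle against the tool's xy plane from the vanishing point of its two edges
    I=cv2.cvtColor(img,cv2.COLOR_RGB2HSV);k=((I[...,0]<16)&(I[...,1]>90)&(I[...,2]>50)).astype(np.uint8)
    E=[]
    for v in range(lo,hi):
        u=np.nonzero(k[v,280:375])[0]
        if len(u)>15:
            _,lab=cv2.connectedComponents(k[v:v+1,280:375]);j=np.bincount(lab[0])[1:].argmax()+1;u=np.nonzero(lab[0]==j)[0]+280;E.append((v,u.min()-.5,u.max()+.5))
    E=np.array(E)
    def rob(y):
        a=np.polyfit(E[:,0],y,1)
        for _ in range(4):
            r=abs(y-np.polyval(a,E[:,0]));a=np.polyfit(E[r<1.2,0],y[r<1.2],1)
        return a
    try:a,b=rob(E[:,1]),rob(E[:,2])
    except Exception as x:print(len(E),x);return
    v=(b[1]-a[1])/(a[0]-b[0]);u=np.polyval(a,v)
    r=np.array(d["mount"])[:3,:3]@np.linalg.solve(d["camera_matrix"],[u,v,1]);r/=np.linalg.norm(r);r*=np.sign(r[0])
    print(len(E),"rows",E[0,0],E[-1,0],"w",E[0,2]-E[0,1],E[-1,2]-E[-1,1],"vp",round(u),round(v),"dir",r.round(3),"tilt deg",np.degrees(np.arcsin(r[2])).round(2))
if __name__=="__main__":
    import glob,sys
    p=np.load("box.npy");where(p);o=ctrl.get_obs();d=cams.get_image("wrist");print(o["t"],o["width"],o["grasp_force"]);cv2.imwrite("pics/w%.2f.png"%o["t"],d["image"][...,::-1])
    for f in sys.argv[1:]:
        J=cv2.imread(f)[...,::-1].copy();tilt(J,d)
    tilt(d["image"],d)
E
python3 vp.py pics/w4.png
```

```text
box-frame TCP [-62.9   7.2  43.6]
13.5167 20.127338826481903 3.764413297176361
110 rows 190.0 299.0 w 22.0 8.0 vp 317 203 dir [ 0.198  0.015 -0.98 ] tilt deg -78.53
110 rows 190.0 299.0 w 18.0 21.0 vp 341 341 dir [ 0.518 -0.044 -0.854] tilt deg -58.67vp.py:14: RankWarning: Polyfit may be poorly conditioned
  r=abs(y-np.polyval(a,E[:,0]));a=np.polyfit(E[r<1.2,0],y[r<1.2],1)
```

```bash
sed -i 's/k=((I.*astype(np.uint8)/k=cv2.morphologyEx(((img[...,0].astype(int)-img[...,2]>25)).astype(np.uint8),cv2.MORPH_CLOSE,np.ones((7,7)))/' vp.py
python3 - <<'E'
from vp import *
import glob
d=cams.get_image("wrist")
for f in ["pics/w4.png"]+sorted(glob.glob("pics/w13*.png")):
    J=cv2.imread(f)[...,::-1].copy();k=cv2.morphologyEx(((J[...,0].astype(int)-J[...,2]>25)).astype(np.uint8),cv2.MORPH_CLOSE,np.ones((7,7)))
    for v in range(150,330,15):
        u=np.nonzero(k[v,280:375])[0]+280;print(v,(u.min(),u.max(),len(u)) if len(u) else None,end=" ")
    print();tilt(J,d)
E
```

```text
150 None 165 None 180 (np.int64(310), np.int64(344), 35) 195 (np.int64(310), np.int64(344), 35) 210 (np.int64(310), np.int64(344), 35) 225 (np.int64(310), np.int64(344), 35) 240 (np.int64(310), np.int64(344), 35) 255 (np.int64(311), np.int64(343), 33) 270 (np.int64(311), np.int64(344), 34) 285 (np.int64(311), np.int64(374), 39) 300 (np.int64(311), np.int64(374), 35) 315 (np.int64(312), np.int64(343), 32) 
110 rows 190.0 299.0 w 35.0 33.0 vp 328 1596 dir [ 1.    -0.003  0.001] tilt deg 0.05
150 None 165 None 180 None 195 (np.int64(300), np.int64(345), 46) 210 (np.int64(300), np.int64(345), 46) 225 (np.int64(301), np.int64(345), 45) 240 (np.int64(301), np.int64(345), 45) 255 (np.int64(300), np.int64(345), 46) 270 (np.int64(301), np.int64(344), 44) 285 (np.int64(280), np.int64(368), 89) 300 (np.int64(280), np.int64(372), 78) 315 (np.int64(280), np.int64(374), 74) 
110 rows 190.0 299.0 w 46.0 45.0 vp 329 2644 dir [ 0.993 -0.002  0.12 ] tilt deg 6.88
```

The vanishing-point check gives 0.05° before the lift and 6.9° now. The handle pivots in the light grip while the blade stays on the floor, as wanted. I'll keep lifting gently and then draw it forward and up.

move_arm(
  steps=[
    [[0, 0, -0.25], 0, 0.774],
    [[0, 0, -0.25], 0, 0.774],
    [[0, 0, -0.25], 0, 0.774],
    [[0, 0, -0.25], 0, 0.774],
    [[0, 0, -0.2], 0, 0.774],
    [[0, 0, 0], 0, 0.774],
    [[0, 0, 0], 0, 0.774],
  ],
)

```text
t: 14.2
ee_pos: [464.8, 46.0, 74.2]
orientation: [2.302, 2.136, 0.001]
ft_force: [0.4, -0.4, -0.6]
width: 19.9
grasp_force: 3.7
```

```bash
python3 vp.py
```

```text
box-frame TCP [-62.9   6.8  74.2]
14.2 19.89427096344732 3.69363259524107
110 rows 190.0 299.0 w 44.0 72.0 vp 300 -48766 dir [ 0.958 -0.     0.285] tilt deg 16.57
```

move_arm(
  steps=[
    [[-0.25, 0, -0.14], 0, 0.774],
    [[-0.25, 0, -0.16], 0, 0.774],
    [[-0.25, 0, -0.16], 0, 0.774],
    [[-0.25, 0, -0.16], 0, 0.774],
    [[-0.25, 0, -0.15], 0, 0.774],
    [[-0.25, 0, -0.15], 0, 0.774],
    [[-0.25, 0, -0.15], 0, 0.774],
    [[-0.25, 0, -0.15], 0, 0.774],
    [[0, 0, 0], 0, 0.774],
    [[0, 0, 0], 0, 0.774],
  ],
)

```text
t: 15.08
ee_pos: [460.8, -4.2, 104.5]
orientation: [2.304, 2.135, 0.001]
ft_force: [-0.2, -0.5, -1.0]
width: 19.9
grasp_force: 3.6
```

```bash
python3 vp.py; python3 look.py l2
```

```text
box-frame TCP [-113.3    4.5  104.5]
15.0833 19.946182939511452 3.564394488930702
110 rows 190.0 299.0 w 43.0 45.0 vp 338 -5132 dir [0.938 0.003 0.347] tilt deg 20.28
box-frame TCP [-113.     4.6  104.3]
```

View pics/l2.png

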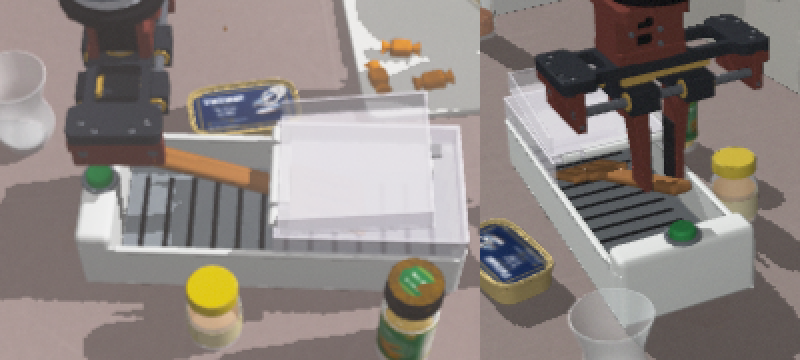

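The handle slopes down under the hood, clear of its edge at (275,190) in the left crop, and its front end at (685,185) in the right crop is above the button. Drawing on.

move_arm(
  steps=[
    [[-0.3, 0, -0.1], 0, 0.774],
    [[-0.3, 0, -0.1], 0, 0.774],
    [[-0.3, 0, -0.1], 0, 0.774],
    [[-0.3, 0, -0.1], 0, 0.774],
    [[-0.3, 0, -0.1], 0, 0.774],
    [[-0.3, 0, -0.1], 0, 0.774],
    [[-0.3, 0, -0.1], 0, 0.774],
    [[0, 0, 0], 0, 0.774],
  ],
)

```text
t: 15.9
ee_pos: [457.0, -57.6, 122.3]
orientation: [2.304, 2.135, 0.001]
ft_force: [0.3, -0.6, -0.4]
width: 19.9
grasp_force: 3.5
```

```bash
python3 vp.py
```

```text
box-frame TCP [-166.6    1.7  122.3]
15.9 19.941070635790183 3.4686124697327614
110 rows 190.0 299.0 w 41.0 72.0 vp 327 -977 dir [0.829 0.003 0.559] tilt deg 34.01
```

move_arm(
  steps=[
    [[-0.25, 0, -0.16], 0, 0.774],
    [[-0.25, 0, -0.16], 0, 0.774],
    [[-0.25, 0, -0.16], 0, 0.774],
    [[-0.25, 0, -0.16], 0, 0.774],
    [[-0.25, 0, -0.16], 0, 0.774],
    [[-0.25, 0, -0.16], 0, 0.774],
    [[0, 0, 0], 0, 0.79],
    [[0, 0, 0], 0, 0.82],
    [[0, 0, 0], 0, 0.9],
    [[0, 0, 0], 0, 0.9],
    [[0, 0, 0], 0, 0.9],
  ],
)

```text
t: 16.87
ee_pos: [453.9, -93.3, 145.5]
orientation: [-2.303, -2.137, 0.0]
ft_force: [-0.1, -1.4, 0.3]
width: 19.0
grasp_force: 30.0
```

```bash
python3 vp.py; python3 - <<'E'
from h import *
p=np.load("box.npy")
for n in ["side","scene"]:
    d=cams.get_image(n);c=cam(d);q=cams.cut_out(n,"turner")
    print(n,[(np.round(a["rect"]).tolist(),round(a["p"],2)) for a in q[:2]],"hood edge/blade pts",proj(c,tow(p,[[2,-62,80],[2,62,80],[-40,18,22],[-130,0,70]])).round(0).tolist())
    cv2.imwrite(f"pics/n_{n}.png",d["image"][...,::-1])
E
```

```text
box-frame TCP [-202.5    0.4  145.5]
16.8667 18.99700434522413 30.001997351646423
110 rows 190.0 299.0 w 40.0 43.0 vp 318 -887 dir [ 0.816 -0.004  0.578] tilt deg 35.33
side [([239.0, 200.0, 11.0, 12.0], 0.6), ([258.0, 199.0, 100.0, 60.0], 0.59)] hood edge/blade pts [[328.0, 228.0], [330.0, 169.0], [305.0, 208.0], [251.0, 198.0]]
scene [([316.0, 274.0, 76.0, 26.0], 0.78)] hood edge/blade pts [[317.0, 236.0], [256.0, 251.0], [288.0, 283.0], [316.0, 282.0]]
```

The turner now reaches only to column 308 in the side view, short of the hood edge at about 329. It is firmly gripped, so I'll lift straight up.

move_arm(
  steps=[
    [[0, 0, -0.2], 0, 0.9],
    [[0, 0, -0.4], 0, 0.9],
    [[0, 0, -0.4], 0, 0.9],
    [[0, 0, -0.5], 0, 0.9],
    [[0, 0, -0.5], 0, 0.9],
    [[0, 0, -0.5], 0, 0.9],
    [[0, 0, -0.5], 0, 0.9],
    [[0, 0, -0.5], 0, 0.9],
    [[0, 0, -0.5], 0, 0.9],
    [[0, 0, -0.5], 0, 0.9],
    [[0, 0, -0.5], 0, 0.9],
    [[0, 0, -0.5], 0, 0.9],
    [[0, 0, -0.5], 0, 0.9],
    [[0, 0, -0.4], 0, 0.9],
    [[0, 0, -0.2], 0, 0.9],
    [[0, 0, 0], 0, 0.9],
    [[0, 0, 0], 0, 0.9],
    [[0, 0, 0], 0, 0.9],
    [[0, 0, 0], 0, 0.9],
    [[0, 0, 0], 0, 0.9],
  ],
)

```text
t: 18.78
ee_pos: [453.6, -93.5, 310.0]
orientation: [-2.302, -2.136, 0.001]
ft_force: [0.3, 0.1, 0.2]
width: 19.2
grasp_force: 30.0
```

```bash
python3 vp.py; python3 - <<'E'
from h import *
o=[]
for n in ["side","scene"]:
    I=cams.get_image(n)["image"]
    for t in ["honey_jar","sardine_tin","tea_glass","paprika_jar"]:
        r=cams.boxes_of(n,t);print(n,t,[np.round(a["rect"]).tolist() for a in r[:1]])
    o.append(cv2.resize(I[60:320,100:440] if n=="side" else I[100:400,150:450],(400,340)))
cv2.imwrite("pics/end.png",np.hstack(o)[...,::-1])
E
```

```text
box-frame TCP [-202.7    0.7  310. ]
18.7833 19.162847466636133 29.99980866909027
110 rows 190.0 299.0 w 40.0 43.0 vp 320 -878 dir [ 0.814 -0.003  0.58 ] tilt deg 35.48
side honey_jar [[298.0, 264.0, 30.0, 44.0]]
side sardine_tin [[395.0, 265.0, 37.0, 56.0]]
side tea_glass [[199.0, 163.0, 45.0, 55.0]]
side paprika_jar [[394.0, 267.0, 36.0, 60.0]]
scene honey_jar [[346.0, 263.0, 25.0, 42.0]]
scene sardine_tin [[233.0, 300.0, 50.0, 40.0]]
scene tea_glass [[284.0, 349.0, 41.0, 69.0]]
scene paprika_jar [[317.0, 222.0, 25.0, 55.0]]
```

View pics/end.png

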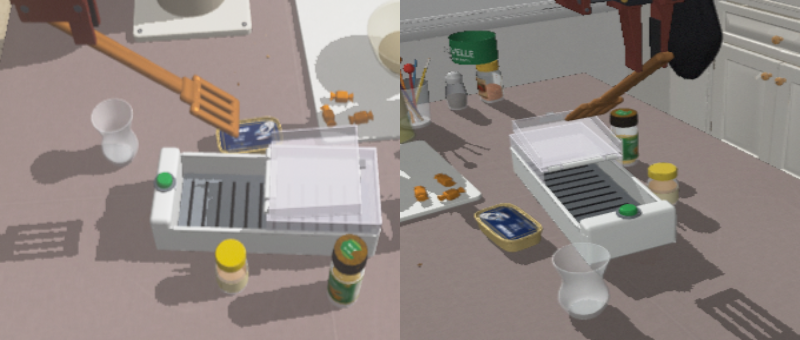

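The turner hangs free in the gripper, with its blade end at (235,120) in the left crop and about 185 mm up. The flap is folded back, the box is empty and all four bystanders stand where they were. Handing in.

```bash
python3 -c "
from workcell import ctrl
print(ctrl.close_job())"
```

```text
the job is handed in; nothing more can be done
None
```

I pressed the button, the flap sprang open, and the turner came out handle first. It is held still in the gripper about 60 mm above the folded-back flap, and the four bystanders are where they were. The first press was too shallow; the second reached the stop and peaked at 46 N at the fingertips, above the 40 N limit stated for the arm and gripper body. The job is handed in, but no verdict came back.

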